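Bring the clip riveting station back into service

TASK

Bring the riveting station back into service at its row of switches, just by pressing with the fingertips: first rock the rocker switch over by pressing its raised half down until that half lies level, then push the square enable key fully home so that it stays in, then press the round flat start button fully home and let it spring back. Keep to that order, do not press the mushroom-headed stop in the row, and leave the gauge block and the two clips lying behind the row where they are.

Things in the scene. Friction and masses are not known exactly. Their poses are not given: they have to be found in the camera images.
- panel: Fixed aluminium plate on the bench, 94 (x) x 264 (y) x 6 mm, with four fixed grey switch boxes in a row along its y, turned as it is: each 74 (x) x 56 (y) mm, top 46 mm above the bench, pitch 60 mm. Which switch has which place varies. Origin: centre of the plate's underside; x to the back of the row, away from the robot, z up. Place and yaw vary.
- rocker_press (a point): Point on the top of the far (panel +x) half of the black rocker switch: 28 mm wide, two halves 25 mm long meeting in a valley along y. The point is 17 mm from the valley and moves with the rocker. Off: near half level, far half slopes up at 0.44 rad, point about 61, outer edge 65 mm above the bench. On: far half level, 54 mm above the bench, point shifted under 4 mm along x.
- rocker (a joint): Angle of the rocker, rad: 0 off (far half raised; it may start up to 0.04), 0.44 on (far half level, near half raised). It has no spring, stays where it is left, and takes about 3 N at the point.
- enable_top (a point): Centre of the flat top of the square enable key, black, 28 x 28 mm, standing 12 mm above its housing (top 58 mm above the bench) and 5 mm above it when home. Moves with the key.
- enable (a joint): How far the enable key is pushed in, m: 0 out, 0.007 fully home. It stays where it is left; pushing takes about 2.5 N.
- start_top (a point): Centre of the flat top of the round start button, black, 30 mm diameter, standing 12 mm above its housing (top 58 mm above the bench) and 5 mm above it when home. Moves with the button.
- start (a joint): How far the start button is pressed, m: 0 out, 0.007 fully home. It springs back; fully home takes about 3 N.
- stop_top (a point): Top of the domed, mushroom-shaped stop head, black, 40 mm diameter, on a thinner stem; its top stands 24 mm above its housing, 70 mm above the bench, higher than the other switches.
- stop (a joint): How far the stop is pressed, m: 0 out, 0.007 fully home; springs back. Must stay out.
- gauge: Loose steel gauge block, 25 x 50 x 25 mm, lying on the bench behind the row (panel +x side). Origin: centre of its underside. A bystander.
- riveted_clip: Loose black clip riveted to a thin plate, 18 x 46 x 18 mm, on the bench behind the row. Origin: centre of its underside. A bystander.
- loose_clip: Loose black U-shaped clip, 19 x 35 x 19 mm, on the bench behind the row. Origin: centre of its underside. A bystander.

How it is judged (in metres and radians):
On the way, in this order (a step that is already met when the one before it is completed fails the run):
1. the rocker is rocked over to on (value of joint rocker above 0.36 rad), for 0.05 s.
2. then the square enable key is home (value of joint enable above 0.0055 m), for 0.05 s.
3. then the round start button is pressed home (value of joint start above 0.0055 m), for 0.05 s.
At the end, for the whole second after the job is handed in: The rocker is over to on (beyond 0.36 of 0.44 rad), the enable key is home (more than 5.5 of 7 mm in), the start button has been pressed more than 5.5 of 7 mm and is out again (less than 1.5 mm), the stop is out, and the three bystanders lie at rest within 15 mm of where they were (value of joint rocker above 0.36 rad and value of joint enable above 0.0055 m and value of joint each of start, stop below 0.0015 m and distance of each of gauge, riveted_clip, loose_clip from where it was at the start of the episode below 0.015 m and linear speed of each of gauge, riveted_clip, loose_clip below 0.02 m/s); the robot touches nothing.
It fails at once if the enable key is pushed while the rocker is not on (value of joint enable above 0.003 m and value of joint rocker below 0.36 rad).
It fails at once if the start button is pressed while the enable key is not home (value of joint start above 0.003 m and value of joint enable below 0.0055 m).
It fails at once if the stop is pressed (more than 1.5 mm) (value of joint stop above 0.0015 m).
It fails at once if the gauge block or a clip behind the row is moved or lifted by more than 15 mm (distance of any of gauge, riveted_clip, loose_clip from where it was at the start of the episode above 0.015 m).
It also fails if it takes over 42 s, if anything falls off the work surface, if the arm or the gripper's body presses on something with over 40 N, if the wrist force passes 120 N, or if a joint passes its speed limit or range.

ROBOT

A 6-joint arm with a two-finger parallel gripper is mounted at the origin on a cart in front of the work surface, level with it; the furniture and walls round the work are solid. World frame = base frame: x ahead of the robot, y to its left, z up, the work surface at z = 0. Lengths are in mm, angles in degrees, forces in N, time in s.
With the tool pointing down it reaches from about 350 to 775 mm from the base axis. Payload 7.3 kg.
Tool frame: the origin (TCP) lies on the mounting face of the last link; the fingertips stand 178 mm ahead of it and the grasp point (between the pads) lies 159 mm ahead of it; z points along the fingers, y is the direction in which the jaws open and shut (so a half turn about z gives the same grasp; the last joint's range is limited). The gripper opens to 92 mm and grips with 3 to 60 N. Pads are 19 mm wide; open, the fingers measure 130 mm over their backs; the gripper's body (75 mm by 190 mm) begins 47 mm behind the grasp point.
Start: joints at [66.177, 19.595, 87.324, -0, 73.075, -8.365], TCP at [139.911, 506.017, 404.741] pointing down, gripper open.
Joint ranges: [-145.02, 145.02], [-44.19, 115.74], [2.07, 154.8], [-57.11, 237.11], [16.16, 152.29], [-177.93, 177.93]. Speed limits (degrees/s): [147.25, 147.25, 180, 180, 180, 180].

INTERFACE

Orientations are given as a 3x3 rotation matrix whose columns are the frame's x, y, z axes.
In Python, from workcell import bot gives the robot as it stands.
- The arm moves only by the shell command python3 -m pendant 'ROWS'. ROWS is JSON, a list of rows, each a list of 5 numbers: the opening, from 0 (shut) to 1 (fully open), then the shift along the tool's x, y, z in m, then the turn about the tool's z in rad. In form: [[grip, tx, ty, tz, roll], ...]. A call has 1 to 12 rows; each row is the pose to reach, as a shift and turn from the pose commanded when the call began, along the tool's axes at that moment; what a row does not reach only later rows make up. A row lasts 1/10 s, in which the tool goes at most 50 mm and 8.59 degrees, less where a joint would pass 70% of its speed; a pose out of reach is approached as far as the arm can. A call with a gripper value outside its range is refused whole. The fingers move at their own pace and stop on an object; the grip force is fixed at half the most. Time passes only in rows, so rows that repeat a pose let the fingers close. It gives the time, the measured TCP pose, the force and the opening at its end, in the units of the state.
- bot.get_state(): the state, without advancing time (a new reading comes with each control period).
- bot.capture(name): name is "scene" or "top" or "wrist"; returns a dict with "image" (400x640x3 uint8, red, green, blue), "z_map" (400x640 float32, mm along the optical axis (not along the pixel's ray), 0 where there is no reading), "fx", "fy", "cx", "cy" (pixels), "k1" (the pictures are not rectified: a ray, as slopes to the right and down, at radius r is drawn at 1 + k1 r^2 times it, then the intrinsics apply), "eye" and "orientation" of the camera in the world. Camera axes: x right, y up, looking along -z (the intrinsics and any distortion apply to the point x, -y, -z); pixel columns grow to the right and rows downward; lengths in mm; the calibration is good to about 2 mm. A picture is of the moment at which its call begins.
- bot.finish_job(): hands the job in, once; it reports no verdict.
The state is a dict: "clock": time; "q": joint angles; "qvel": joint speeds; "tau": joint torques, N m; "tcp_pos": TCP position; "eef_rot": TCP orientation; "force": force on the tool from outside, world axes, zero at the start; "torque": the same for the moment, N m; "gripper_width": finger opening in mm.
Only numpy, scipy, OpenCV 4.12 (cv2) and the standard library are available. Lean on these libraries where they do the work, as an engineer would, in place of code of your own. Each camera call takes 0.05 s, during which the arm holds its last target.

## Working session

There is one attempt and no reset: what is moved stays moved. The work goes in short steps, Python scripts to look and compute and a shell command to move; the robot and the scene stay as the last step left them, time stands still between calls to the robot, and variables do not carry over. Pictures are saved under pics/ and viewed, and the job is handed in when it is done.

```bash
mkdir -p pics; ls
python3 - <<'E'
from workcell import bot
import cv2,numpy as np
s=bot.get_state(); print(s)
for n in ["scene","top","wrist"]:
    c=bot.capture(n); cv2.imwrite(f"pics/{n}0.png",c["image"][:,:,::-1]); np.savez(f"pics/{n}0.npz",**c)
    print(n,{k:v for k,v in c.items() if k not in("image","z_map")})
E
```

```text
pics
{'clock': 0.0, 'q': array([ 6.61759673e+01,  1.96369799e+01,  8.73777930e+01,  8.36430733e-04,
        7.30733014e+01, -8.36715143e+00]), 'qvel': array([ 0.01490534, -0.03227462, -0.09072814,  0.11058782, -0.01917234,
        0.00028631]), 'tau': array([-2.27573037e-03, -4.31245244e+01, -2.44216865e+01,  7.16507155e-02,
        5.59366483e-02, -1.12683140e-04]), 'tcp_pos': array([139.85884955, 505.88954354, 404.03639545]), 'eef_rot': array([[-9.63830083e-01,  2.66516733e-01, -6.33689521e-04],
       [ 2.66517381e-01,  9.63829095e-01, -1.40056036e-03],
       [ 2.37495625e-04, -1.51879148e-03, -9.99998818e-01]]), 'force': array([-0.9909526 ,  0.09307584,  0.55593097]), 'torque': array([-2.80433007e-02,  1.94243662e-02, -9.10455620e-05]), 'gripper_width': 91.66236748987191}
scene {'fx': 363.4746194700213, 'fy': 363.4746194700213, 'cx': 323.0141222653593, 'cy': 200.9315934696895, 'k1': -0.07395193686676702, 'eye': array([ 299.646105  , -721.08180942,  702.3038309 ]), 'orientation': array([[ 0.87947836,  0.35803489, -0.31357427],
       [-0.47593202,  0.65805974, -0.58347758],
       [-0.00255473,  0.66239595,  0.74914957]])}
top {'fx': 474.8649023537703, 'fy': 474.8649023537703, 'cx': 324.2047639670896, 'cy': 199.46704614242398, 'k1': 0.044463781792084926, 'eye': array([ 406.46740068, -247.92914046,  897.77790339]), 'orientation': array([[ 0.01594289,  0.98222493, -0.18702942],
       [-0.99985823,  0.01667454,  0.00233933],
       [ 0.00541638,  0.18696561,  0.98235153]])}
wrist {'fx': 288.764573176209, 'fy': 288.764573176209, 'cx': 319.1224696429044, 'cy': 207.68543699745945, 'k1': 0.004775268097285499, 'eye': array([ 66.63197512, 525.58728468, 384.61017861]), 'orientation': array([[ 0.26582383, -0.9267989 , -0.26529511],
       [ 0.96401967,  0.25500549,  0.07508843],
       [-0.00194016, -0.27571   ,  0.9612389 ]])}
```

View pics/top0.png

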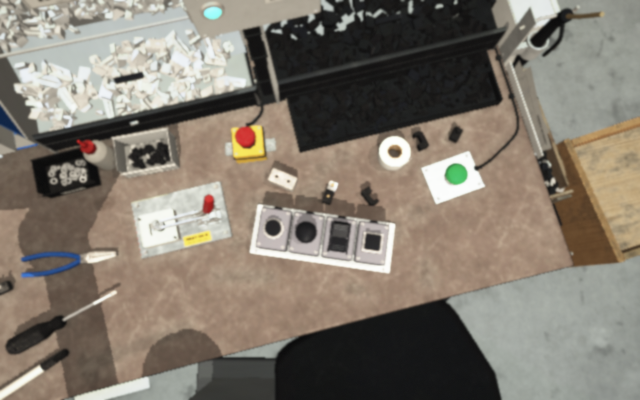

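View pics/scene0.png

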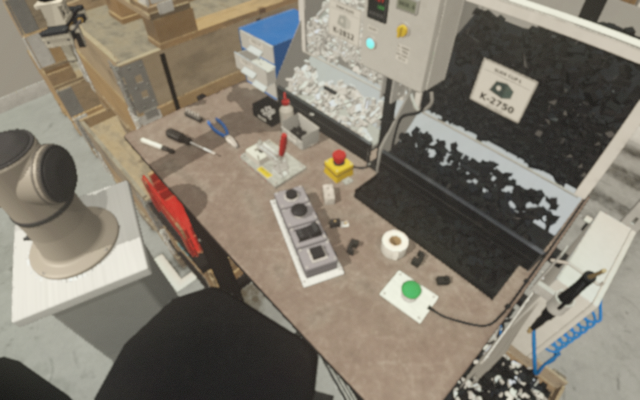

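Run:
```python
import cv2,numpy as np
t=cv2.imread("pics/top0.png")[160:280,230:410]; s=cv2.imread("pics/scene0.png")[170:290,255:375]
t=cv2.resize(t,None,fx=4,fy=4,interpolation=cv2.INTER_CUBIC); s=cv2.resize(s,None,fx=4.4,fy=4.4,interpolation=cv2.INTER_CUBIC)
cv2.imwrite("pics/topz.png",t);cv2.imwrite("pics/scenez.png",s)
```

```text
(no output)
```

View pics/topz.png

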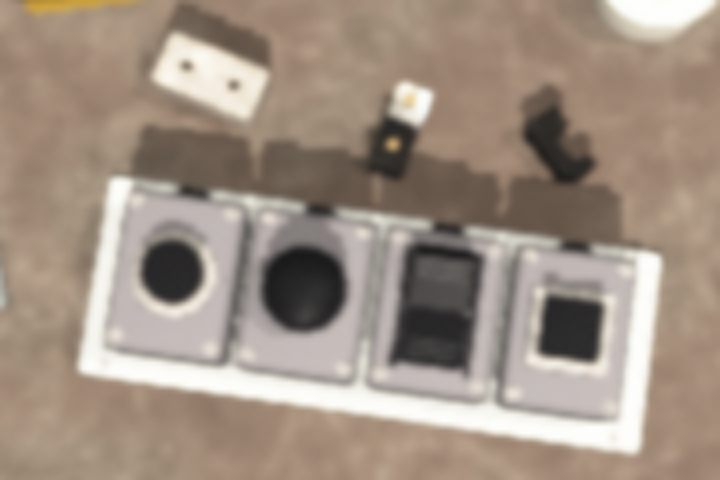

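View pics/scenez.png

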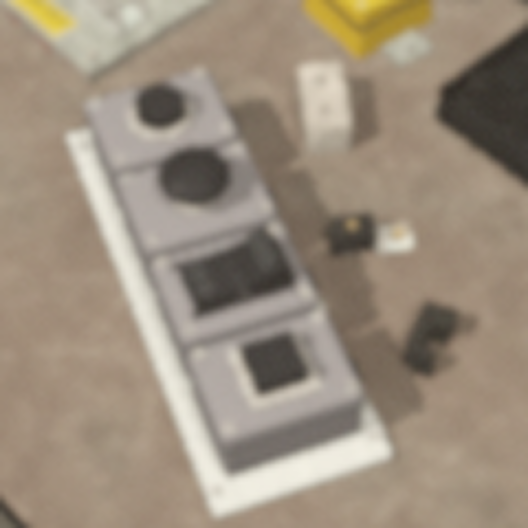

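```bash
cat > h.py <<'E'
import numpy as np,cv2
def ray(c,u,v):
    K=np.array([[c["fx"],0,c["cx"]],[0,c["fy"],c["cy"]],[0,0,1.]])
    p=cv2.undistortPoints(np.array([[[u,v]]],float),K,np.array([float(c["k1"]),0,0,0]))[0,0]
    # k1 convention: distorted = undist*(1+k1 r^2) same as OpenCV
    return c["eye"],c["orientation"]@np.array([p[0],-p[1],-1])
def plane(c,u,v,z):
    e,d=ray(c,u,v); return e+d*(z-e[2])/d[2]
def tri(c1,p1,c2,p2):
    e1,d1=ray(c1,*p1);e2,d2=ray(c2,*p2)
    A=np.stack([d1,-d2],1);s=np.linalg.lstsq(A,e2-e1,rcond=None)[0]
    a=e1+s[0]*d1;b=e2+s[1]*d2
    return (a+b)/2,np.linalg.norm(a-b)
E
python3 - <<'E'
import numpy as np,cv2
from h import *
T=dict(np.load("pics/top0.npz"));S=dict(np.load("pics/scene0.npz"))
def blobs(c,roi,th):
    g=c["image"].max(2);m=(g<th).astype(np.uint8);M=np.zeros_like(m);y0,y1,x0,x1=roi;M[y0:y1,x0:x1]=m[y0:y1,x0:x1]
    n,l,st,ce=cv2.connectedComponentsWithStats(M)
    return [(ce[i].round(2),st[i]) for i in range(1,n) if st[i][4]>40]
for z,a in((T,(205,265,250,395)),(S,(180,275,270,345))):
    for th in (60,75):
        print(th)
        for b in blobs(z,a,th): print(b[0],b[1],plane(z,*b[0],58).round(1), z["z_map"][int(b[0][1]),int(b[0][0])])
# panel corners white plate from top
c=T;im=c["image"].astype(int)
m=((im.min(2)>185)).astype(np.uint8);M=np.zeros_like(m);M[195:280,240:405]=m[195:280,240:405]
M=cv2.morphologyEx(M,cv2.MORPH_CLOSE,np.ones((3,3)))
pts=cv2.findNonZero(M)
n,l,st,ce=cv2.connectedComponentsWithStats(M);i=1+st[1:,4].argmax();print(st[i])
ys,xs=np.where(l==i)
P=np.array([plane(c,x,y,6)[:2] for x,y in zip(xs,ys)],np.float32)
r=cv2.minAreaRect(P);print("plate",r)
E
```

```text
60
[272.52 227.3 ] [266 221  14  14 145] [ 514.4 -158.8   58. ] 848.4242
[339.07 223.27] [332 221  17   8  41] [ 523.6 -277.1   58. ] 840.4654
[305.42 231.19] [296 222  20  20 302] [ 508.4 -217.5   58. ] 831.4074
[372.16 241.46] [366 235  14  14 167] [ 492.1 -336.    58. ] 840.6869
[337.72 242.79] [329 237  18  14 173] [ 488.8 -275.1   58. ] 845.4681
75
[272.45 227.31] [266 221  14  14 159] [ 514.4 -158.7   58. ] 848.4242
[338.17 238.48] [328 221  22  31 349] [ 496.4 -275.8   58. ] 843.7853
[305.42 231.46] [296 222  20  20 331] [ 507.9 -217.5   58. ] 831.4074
[372.22 241.67] [365 235  15  15 185] [ 491.8 -336.1   58. ] 840.6869
60
75
[291.04 193.94] [287 191   9   7  47] [ 512.4 -162.7   58. ] 877.0643
[300.12 208.3 ] [293 205  13  10  69] [ 511.7 -213.9   58. ] 830.19434
[309.83 232.76] [300 226  21  14 127] [ 499.4 -287.5   58. ] 803.80707
[316.71 252.33] [312 247  11  11  73] [ 488.9 -340.    58. ] 764.8143
[ 250  204  145   69 2363]
plate ((502.4499206542969, -247.6466064453125), (264.6566467285156, 94.56735229492188), 82.73426818847656)
```

The row from left (+y) to right is start, stop, rocker, enable. The plate measures 264.7 x 94.6 mm, which matches. Its centre is (502.4, -247.6) and its yaw is about -7.2°. The start and enable tops land within 1 mm of the ±90 mm places this predicts. I'll move over in two legs with the jaws shut and along panel y.

```bash
python3 -m pendant '[[0,-0.378,-0.317,0,-0.143],[0,-0.378,-0.317,0,-0.143],[0,-0.378,-0.317,0,-0.143],[0,-0.378,-0.317,0,-0.143],[0,-0.378,-0.317,0,-0.143],[0,-0.378,-0.317,0,-0.143],[0,-0.378,-0.317,0,-0.143],[0,-0.378,-0.317,0,-0.143],[0,-0.378,-0.317,0,-0.143],[0,-0.378,-0.317,0,-0.143],[0,-0.378,-0.317,0,-0.143],[0,-0.378,-0.317,0,-0.143]]'; python3 -c "
from workcell import bot;print(bot.get_state())"
```

```text
clock: 1.35
tcp_pos: [419.9, 99.0, 404.3]
eef_rot: [[-0.992, 0.129, -0.001], [0.129, 0.992, 0.0], [0.001, 0.0, -1.0]]
force: [-0.6, 0.2, -1.1]
gripper_width: 1.9
{'clock': 1.35, 'q': array([ 3.05931695e+00,  9.77637626e+00,  1.00870048e+02,  2.73178217e-02,
        6.94231603e+01, -7.95235119e+01]), 'qvel': array([ 2.83534763, -0.82292401,  0.90864372,  0.1624299 ,  0.20965891,
        0.31230459]), 'tau': array([-1.50537260e+00, -3.25952053e+01, -2.42288768e+01, -1.66163044e-01,
       -2.41391704e-02, -1.03269434e-01]), 'tcp_pos': array([419.92228754,  99.01480414, 404.30762684]), 'eef_rot': array([[-9.91610049e-01,  1.29259360e-01, -1.23653586e-03],
       [ 1.29258983e-01,  9.91610796e-01,  3.80916999e-04],
       [ 1.27539939e-03,  2.17887757e-04, -9.99999163e-01]]), 'force': array([-0.62940048,  0.1810251 , -1.14363311]), 'torque': array([-0.01521262, -0.00942449, -0.01693693]), 'gripper_width': 1.9408259289206053}
```

```bash
python3 -m pendant '[[0,-0.144,-0.364,0,0],[0,-0.144,-0.364,0,0],[0,-0.144,-0.364,0,0],[0,-0.144,-0.364,0,0],[0,-0.144,-0.364,0,0],[0,-0.144,-0.364,0,0],[0,-0.144,-0.364,0,0],[0,-0.144,-0.364,0,0],[0,-0.144,-0.364,0.1,0],[0,-0.144,-0.364,0.1,0],[0,-0.144,-0.364,0.1,0],[0,-0.144,-0.364,0.1,0]]'
python3 - <<'E'
from workcell import bot
import cv2,numpy as np
print(bot.get_state()["tcp_pos"])
for n in ("wrist","top"):
    c=bot.capture(n); cv2.imwrite(f"pics/{n}1.png",c["image"][:,:,::-1]); np.savez(f"pics/{n}1.npz",**c)
E
```

```text
clock: 2.55
tcp_pos: [517.2, -278.2, 305.3]
eef_rot: [[-0.992, 0.125, -0.001], [0.125, 0.992, 0.001], [0.001, 0.001, -1.0]]
force: [0.7, -0.2, 0.7]
gripper_width: 0.3
[ 517.21525947 -278.19737515  305.27415307]
```

View pics/wrist1.png

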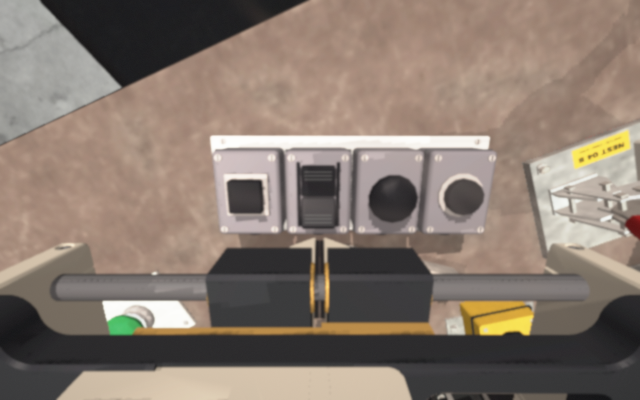

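```bash
python3 - <<'E'
from h import *
W=dict(np.load("pics/wrist1.npz"))
g=W["image"].max(2);M=np.zeros_like(g);M[150:232,220:490]=(g[150:232,220:490]<75)
n,l,st,ce=cv2.connectedComponentsWithStats(M)
for i in range(1,n):
    if st[i][4]>80: print(ce[i].round(1),st[i],plane(W,*ce[i],58).round(1))
ys,xs=np.where(W["image"].min(2)>185)
k=(xs>205)&(xs<495)&(ys>130)&(ys<150)
print("plate edge corners",plane(W,212,136,6),plane(W,489,136,6))
print("valley 319,197@~54",plane(W,319,197,54),"far edge 319,228@65",plane(W,319,228,65),"near 319,165@54",plane(W,319,165,54))
E
python3 - <<'E'
import cv2
i=cv2.imread("pics/wrist1.png")[130:260,200:500];cv2.imwrite("pics/wz.png",cv2.resize(i,None,fx=2.6,fy=2.6,interpolation=2))
E
```

```text
[318.8 187.9] [ 298  164   41   64 1481] [ 490.  -275.3   58. ]
[392.6 198.8] [ 369  176   48   46 1661] [ 506.4 -216.8   58. ]
[245.5 196.4] [ 229  181   34   32 1030] [ 489.6 -335.1   58. ]
[463.1 204. ] [446 188  34  25 317] [ 517.9 -160.    58. ]
plate edge corners [ 439.19240997 -370.08992882    6.        ] [ 471.48924618 -111.77637033    6.        ]
valley 319,197@~54 [ 498.48128288 -276.13810468   54.        ] far edge 319,228@65 [ 521.48802962 -279.01292777   65.        ] near 319,165@54 [ 472.30599698 -272.86945726   54.        ]
```

View pics/wz.png

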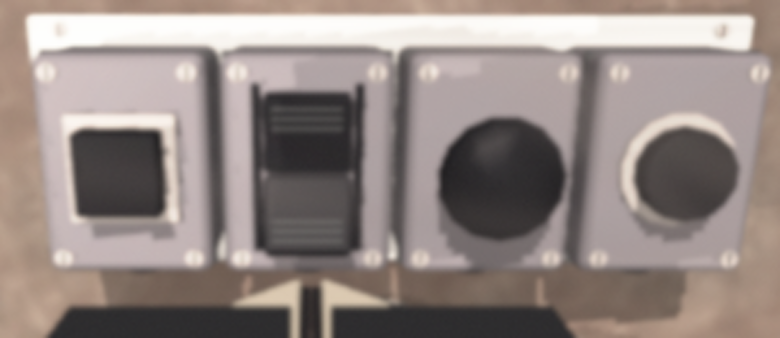

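Run:
```python
from h import *
W=dict(np.load("pics/wrist1.npz"));z=W["z_map"]
def hgt(u,v):
    e,d=ray(W,u,v); return (e+d*z[v,u])
for v in (170,185,200,212,222):
    print(v,[(u,int(round(hgt(u,v)[2]))) for u in range(290,350,2)])
for p in((245,196),(463,203),(393,198)):print(hgt(*p).round(1))
# fingertip: closest stuff
for v in (238,242,246): print(v,[int(hgt(u,v)[2]) if z[v,u] else 0 for u in range(280,362,4)])
```

```text
170 [(290, 46), (292, 46), (294, 47), (296, 46), (298, 50), (300, 48), (302, 54), (304, 55), (306, 55), (308, 56), (310, 55), (312, 55), (314, 56), (316, 55), (318, 56), (320, 54), (322, 54), (324, 55), (326, 55), (328, 55), (330, 55), (332, 56), (334, 55), (336, 47), (338, 50), (340, 49), (342, 46), (344, 47), (346, 46), (348, 46)]
185 [(290, 46), (292, 46), (294, 47), (296, 46), (298, 49), (300, 50), (302, 55), (304, 54), (306, 56), (308, 55), (310, 54), (312, 56), (314, 54), (316, 55), (318, 55), (320, 55), (322, 55), (324, 54), (326, 55), (328, 55), (330, 55), (332, 55), (334, 55), (336, 47), (338, 51), (340, 47), (342, 45), (344, 46), (346, 48), (348, 46)]
200 [(290, 47), (292, 46), (294, 47), (296, 47), (298, 49), (300, 50), (302, 56), (304, 56), (306, 56), (308, 55), (310, 55), (312, 56), (314, 56), (316, 56), (318, 56), (320, 56), (322, 56), (324, 55), (326, 55), (328, 57), (330, 55), (332, 56), (334, 56), (336, 48), (338, 49), (340, 46), (342, 46), (344, 46), (346, 46), (348, 45)]
212 [(290, 46), (292, 46), (294, 46), (296, 47), (298, 49), (300, 49), (302, 59), (304, 60), (3
[... 199 characters left out ...]
2, 47), (344, 47), (346, 47), (348, 47)]
222 [(290, 47), (292, 47), (294, 46), (296, 46), (298, 49), (300, 49), (302, 61), (304, 62), (306, 62), (308, 63), (310, 63), (312, 62), (314, 63), (316, 63), (318, 63), (320, 63), (322, 63), (324, 63), (326, 63), (328, 63), (330, 63), (332, 63), (334, 64), (336, 48), (338, 49), (340, 45), (342, 46), (344, 47), (346, 46), (348, 45)]
[ 489.1 -335.2   58.7]
[ 516.8 -160.5   58.9]
[ 502.5 -219.2   69.7]
238 [0, 0, 0, 0, 0, 0, 0, 0, 129, 0, 0, 129, 0, 1, 0, 1, 1, 0, 0, 0, 0]
242 [0, 0, 0, 0, 0, 0, 134, 134, 134, 129, 130, 133, 134, 135, 134, 0, 0, 0, 0, 0, 0]
246 [0, 1, 0, 138, 140, 140, 139, 140, 139, 136, 136, 136, 139, 140, 140, 140, 140, 139, 3, 2, 0]
```

```bash
python3 -m pendant '[[0,0,0,0.03,0],[0,0,0,0.05,0],[0,0,0,0.058,0],[0,0,0,0.062,0],[0,0,0,0.065,0],[0,0,0,0.068,0],[0,0,0,0.070,0],[0,0,0,0.072,0],[0,0,0,0.073,0],[0,0,0,0.073,0]]'
```

```text
clock: 3.65
tcp_pos: [516.7, -279.7, 231.9]
eef_rot: [[-0.992, 0.127, 0.001], [0.127, 0.992, -0.0], [-0.001, -0.0, -1.0]]
force: [3.1, -0.6, 3.1]
gripper_width: 0.4
```

```bash
python3 -m pendant '[[0,0,0,0.001,0],[0,0,0,0.0015,0],[0,0,0,0.0015,0],[0,0,0,0.0015,0]]'; python3 -m pendant '[[0,0,0,-0.01,0],[0,0,0,-0.04,0],[0,0,0,-0.06,0],[0,0,0,-0.06,0]]'
python3 - <<'E'
from workcell import bot
from h import *
for n in ("wrist",):
    c=bot.capture(n); cv2.imwrite(f"pics/{n}2.png",c["image"][:,:,::-1]); W=c
z=W["z_map"]
P=np.array([e+d*z[v,u] for v in range(140,300,3) for u in range(200,440,3) if z[v,u]>0 for e,d in [ray(W,u,v)]])
ex=np.array([.992,-.126]);ey=np.array([.126,.992]);q=(P[:,:2]-[502.4,-247.6]);a=q@ex;b=q@ey
for o in range(-30,32,4):
    k=(abs(b+30)<8)&(abs(a-o)<2)&(P[:,2]<75); print(o,P[k,2].round(0).tolist()[:6])
E
```

```text
clock: 4.05
tcp_pos: [516.6, -279.7, 231.7]
eef_rot: [[-0.992, 0.126, 0.001], [0.126, 0.992, -0.001], [-0.001, -0.001, -1.0]]
force: [-1.1, 1.4, 12.3]
gripper_width: 0.2
clock: 4.45
tcp_pos: [516.8, -279.8, 292.8]
eef_rot: [[-0.992, 0.126, 0.003], [0.126, 0.992, -0.002], [-0.003, -0.002, -1.0]]
force: [-0.5, 0.3, -0.4]
gripper_width: 0.5
-30 [45.0, 45.0, 46.0, 46.0, 47.0, 46.0]
-26 [51.0, 52.0, 52.0, 52.0, 52.0, 55.0]
-22 [63.0, 63.0, 63.0, 62.0, 63.0, 64.0]
-18 [65.0, 64.0, 64.0, 63.0, 64.0, 64.0]
-14 [62.0, 62.0, 62.0, 61.0, 61.0, 61.0]
-10 [59.0, 59.0, 59.0, 60.0, 60.0, 59.0]
-6 [57.0, 57.0, 56.0, 57.0, 57.0, 57.0]
-2 [57.0, 56.0, 56.0, 55.0, 55.0, 55.0]
2 [53.0, 53.0, 53.0, 53.0, 54.0, 53.0]
6 [55.0, 54.0, 53.0, 53.0, 54.0, 54.0]
10 [53.0, 55.0, 53.0, 54.0, 53.0, 53.0]
14 [54.0, 54.0, 54.0, 53.0, 54.0, 54.0]
18 [54.0, 55.0, 54.0, 54.0, 56.0, 54.0]
22 [53.0, 53.0, 53.0, 53.0, 52.0, 54.0]
26 [47.0, 46.0, 48.0, 46.0, 46.0]
30 [45.0, 45.0, 47.0, 46.0, 46.0, 46.0]
```

View pics/wrist2.png

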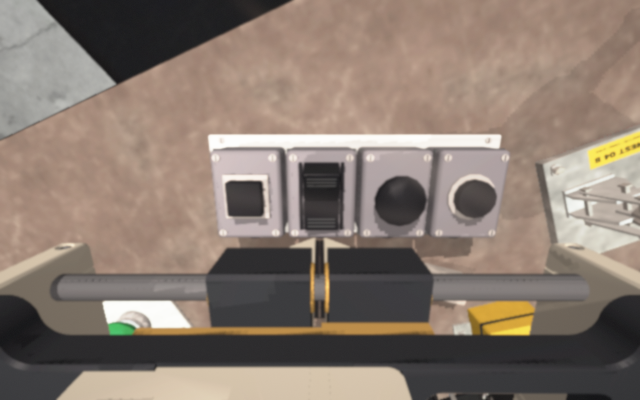

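The far half is now level at 54 mm, the near half rises to 65 mm, and the hard stop was felt at 12 N, so the rocker is on. Next is the enable key at (490.5, -336).

```bash
python3 -m pendant '[[0,0.019,-0.059,0,0],[0,0.019,-0.059,0,0],[0,0.019,-0.059,0.02,0],[0,0.019,-0.059,0.045,0],[0,0.019,-0.059,0.045,0]]'; python3 -m pendant '[[0,0,0,0.005,0],[0,0,0,0.009,0],[0,0,0,0.012,0],[0,0,0,0.014,0],[0,0,0,0.016,0],[0,0,0,0.018,0],[0,0,0,0.018,0]]'
```

```text
clock: 5.0
tcp_pos: [488.8, -334.8, 240.7]
eef_rot: [[-0.992, 0.127, -0.007], [0.127, 0.992, 0.006], [0.008, 0.006, -1.0]]
force: [-0.2, 0.4, -0.3]
gripper_width: 0.4
clock: 5.7
tcp_pos: [490.4, -335.6, 229.1]
eef_rot: [[-0.992, 0.126, 0.001], [0.126, 0.992, -0.001], [-0.001, -0.001, -1.0]]
force: [-2.8, 4.0, 14.5]
gripper_width: 0.5
```

```bash
python3 -m pendant '[[0,0,0,-0.01,0],[0,0,0,-0.04,0],[0,0,0,-0.065,0],[0,0,0,-0.065,0],[0,-0.002,0.178,-0.065,0],[0,-0.002,0.178,-0.065,0],[0,-0.002,0.178,-0.065,0],[0,-0.002,0.178,-0.065,0],[0,-0.002,0.178,-0.065,0],[0,-0.002,0.178,-0.065,0]]'
python3 - <<'E'
from workcell import bot
from h import *
W=bot.capture("wrist"); cv2.imwrite("pics/wrist3.png",W["image"][:,:,::-1])
print(bot.get_state()["tcp_pos"])
z=W["z_map"]
P=np.array([e+d*z[v,u] for v in range(130,320,2) for u in range(0,440,2) if z[v,u]>0 for e,d in [ray(W,u,v)]])
ex=np.array([.992,-.126]);ey=np.array([.126,.992]);q=(P[:,:2]-[502.4,-247.6]);a=q@ex;b=q@ey
for n,o in(("enable",-90),("stop",30),("start",90)):
    k=(abs(b-o)<8)&(abs(a)<8)&(P[:,2]<80); print(n,k.sum(),np.median(P[k,2]),P[k,2].max())
for o in(-20,-10,8,18):
    k=(abs(b+30)<8)&(abs(a-o)<2)&(P[:,2]<75);print("rocker",o,np.median(P[k,2]))
E
```

```text
clock: 6.7
tcp_pos: [514.8, -159.0, 291.9]
eef_rot: [[-0.992, 0.125, -0.0], [0.125, 0.992, -0.0], [0.0, -0.0, -1.0]]
force: [-0.1, -0.4, 0.3]
gripper_width: 0.6
[ 514.77429944 -159.79663191  291.9454903 ]
enable 95 51.45831268566377 52.66143563147972
stop 106 69.86715504416914 71.98877862706743
start 91 58.32667635775991 59.60940055329556
rocker -20 63.771456599790554
rocker -10 59.24650045151668
rocker 8 54.047553138368414
rocker 18 54.52331567223345
```

View pics/wrist3.png

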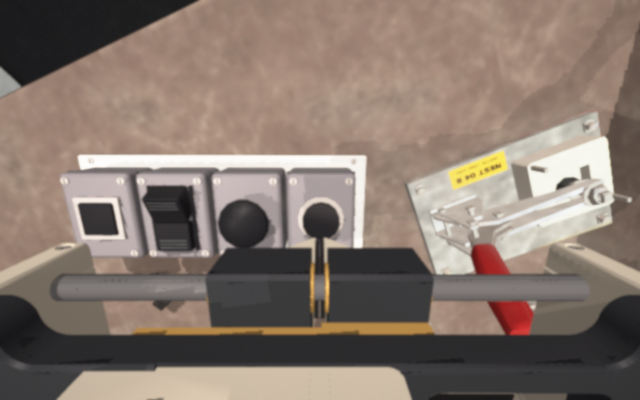

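Run:
```python
from workcell import bot
from h import *
W=bot.capture("wrist");S=W["z_map"];im=W["image"].astype(int)
ys,xs=np.where((im[:,:,0]>110)&(im[:,:,1]<50)&(S>0))
P=np.array([e+d*S[v,u] for v,u in zip(ys,xs) for e,d in [ray(W,u,v)]])
k=P[:,2]<250
print(len(P),P[k].min(0),P[k].max(0)); print(P[P[:,2].argmax()])
```

```text
1169 [531.50270925 -74.08940931  86.66718171] [544.21118879 -50.39707499 160.33385419]
[538.66961193 -69.12657946 160.33385419]
```

The enable key is home, at 51.4 mm. The red clamp handle at about (538, -69) stands at least 160 mm high. In the present orientation the 190 mm gripper body would come down onto it, so I'll raise the arm and turn the gripper 65° away from it before pressing start.

```bash
python3 -m pendant '[[0,0,0,-0.04,0],[0,0,0,-0.04,0],[0,0,0,-0.04,-1.134],[0,0,0,-0.04,-1.134],[0,0,0,-0.04,-1.134],[0,0,0,-0.04,-1.134],[0,0,0,-0.04,-1.134],[0,0,0,-0.04,-1.134],[0,0,0,-0.04,-1.134],[0,0,0,-0.04,-1.134],[0,0,0,-0.04,-1.134],[0,0,0,-0.04,-1.134]]'
python3 - <<'E'
from workcell import bot
from h import *
print(bot.get_state()["q"].round(1))
for n in("scene","wrist","top"):
    W=bot.capture(n);cv2.imwrite(f"pics/{n}4.png",W["image"][:,:,::-1]);S=W["z_map"];im=W["image"].astype(int)
    ys,xs=np.where((im[:,:,0]>100)&(im[:,:,1]<55)&(S>0))
    P=np.array([e+d*S[v,u] for v,u in zip(ys,xs) for e,d in [ray(W,u,v)]])
    if len(P)==0: continue
    k=(abs(P[:,0]-535)<60)&(abs(P[:,1]+60)<60)&(P[:,2]<250)
    if k.any(): print(n,k.sum(),P[k].min(0),P[k].max(0),np.percentile(P[k],95,axis=0))
E
```

```text
clock: 8.0
tcp_pos: [514.6, -160.2, 331.9]
eef_rot: [[-0.537, -0.843, -0.0], [-0.843, 0.537, 0.0], [-0.0, 0.0, -1.0]]
force: [-0.2, -0.9, 0.3]
gripper_width: 0.2
[ -25.4   25.    91.3    0.    63.7 -172.9]
top 3 [534.26493356 -54.42012364 103.2375126 ] [534.55916679 -50.70400483 105.23183606] [534.54831917 -50.8591989  105.08274353]
```

View pics/scene4.png

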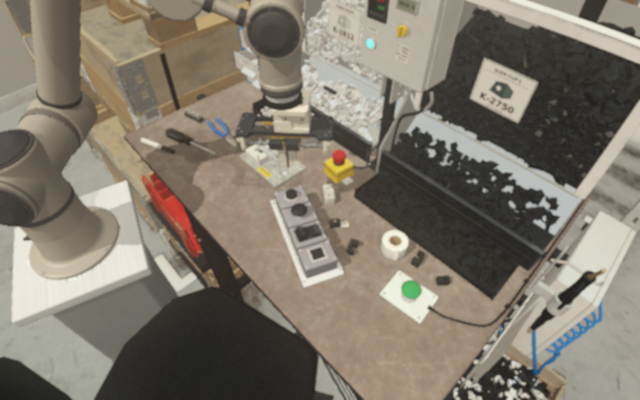

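View pics/top4.png

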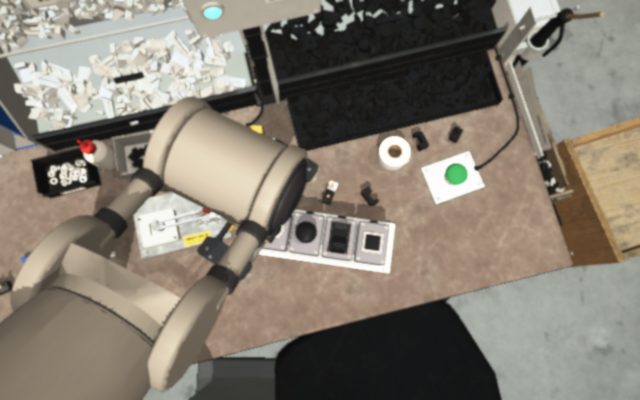

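Run:
```python
from h import *
T=dict(np.load("pics/top0.npz"));z=T["z_map"]
P=np.array([e+d*z[v,u] for v in range(120,300) for u in range(120,340) if z[v,u]>0 for e,d in [ray(T,u,v)]])
r=P[:,:2]-[515,-160];y=r@[-.843,.537];x=r@[-.537,-.843]
k=(abs(y)<115)&(abs(x)<58);print(k.sum(),P[k,2].max(),P[k][P[k,2].argsort()[-5:]].round())
k=(abs(P[:,0]-540)<40)&(abs(P[:,1]+55)<40);print("handle",P[k,2].max(),P[k][P[k,2].argmax()])
```

```text
7295 73.78999591060108 [[ 500. -216.   71.]
 [ 507. -215.   71.]
 [ 509. -215.   72.]
 [ 507. -221.   73.]
 [ 510. -212.   74.]]
handle 161.89318170359877 [545.73871028 -62.29261554 161.8931817 ]
```

View pics/wrist4.png

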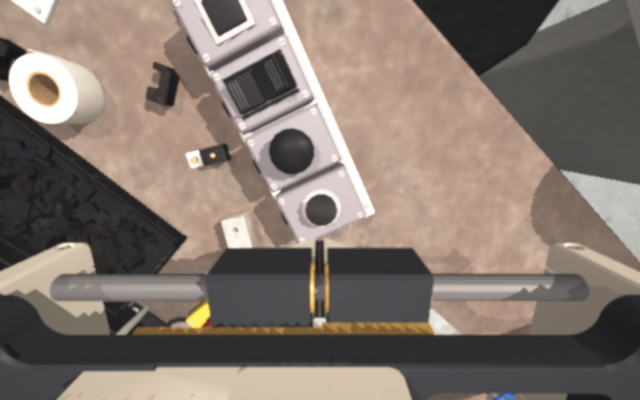

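Nothing under the turned footprint is higher than 74 mm, and the gripper body's lowest point will be 117 mm. I'll go down and press start.

```bash
python3 -m pendant '[[0,0,0,0.03,0],[0,0,0,0.06,0],[0,0,0,0.085,0],[0,0,0,0.09,0],[0,0,0,0.09,0]]'; python3 -m pendant '[[0,0,0,0.004,0],[0,0,0,0.007,0],[0,0,0,0.009,0],[0,0,0,0.011,0],[0,0,0,0.013,0],[0,0,0,0.0145,0],[0,0,0,0.0145,0],[0,0,0,0.0145,0]]'
```

```text
clock: 8.65
tcp_pos: [514.7, -159.4, 241.8]
eef_rot: [[-0.535, -0.845, -0.001], [-0.845, 0.535, 0.001], [0.0, 0.002, -1.0]]
force: [-0.5, -0.7, -0.0]
gripper_width: 0.1
clock: 9.45
tcp_pos: [515.1, -159.5, 229.1]
eef_rot: [[-0.534, -0.845, 0.002], [-0.845, 0.534, -0.001], [-0.0, -0.002, -1.0]]
force: [-0.5, 1.0, 11.4]
gripper_width: 0.4
```

The fingertips reached 51.1 mm with 11 N on the stop, so the button is fully home. I'll retract and check everything.

```bash
python3 -m pendant '[[0,0,0,-0.01,0],[0,0,0,-0.04,0],[0,0,0,-0.08,0],[0,0,0,-0.12,0],[0,0,0,-0.12,0],[0,0,0,-0.12,0]]'
python3 - <<'E'
from workcell import bot
from h import *
s=bot.get_state();print(s["tcp_pos"],s["force"])
W=bot.capture("wrist"); cv2.imwrite("pics/wrist5.png",W["image"][:,:,::-1])
T=bot.capture("top"); cv2.imwrite("pics/top5.png",T["image"][:,:,::-1])
ex=np.array([.992,-.126]);ey=np.array([.126,.992])
z=W["z_map"];P=np.array([e+d*z[v,u] for v in range(0,260,2) for u in range(100,460,2) if z[v,u]>0 for e,d in [ray(W,u,v)]])
q=(P[:,:2]-[502.4,-247.6]);a=q@ex;b=q@ey
for n,o in(("enable",-90),("stop",30),("start",90)):
    k=(abs(b-o)<8)&(abs(a)<8)&(P[:,2]<80); print(n,k.sum(),np.median(P[k,2]) if k.any() else None)
for o in(-20,-10,8,18):
    k=(abs(b+30)<8)&(abs(a-o)<2)&(P[:,2]<75);print("rocker",o,np.median(P[k,2]) if k.any() else None)
# bystanders change
T0=np.load("pics/top0.npz")["image"].astype(int)
d=abs(T["image"].astype(int)-T0).max(2)
print("diff clips region",d[175:206,320:385].max(), (d[175:206,320:385]>25).sum())
E
```

```text
clock: 10.05
tcp_pos: [514.5, -159.2, 348.2]
eef_rot: [[-0.534, -0.845, 0.001], [-0.845, 0.534, -0.0], [-0.0, -0.001, -1.0]]
force: [-0.6, 0.8, -1.2]
gripper_width: 0.2
[ 514.47806758 -159.20079104  348.2415258 ] [-0.62139426  0.79497442 -1.24456617]
enable 109 51.54865075174007
stop 84 70.10656654013451
start 64 58.57164737027176
rocker -20 63.910383903359644
rocker -10 58.8605401232349
rocker 8 53.83457958264293
rocker 18 54.33996001744623
diff clips region 54 30
```

View pics/wrist5.png

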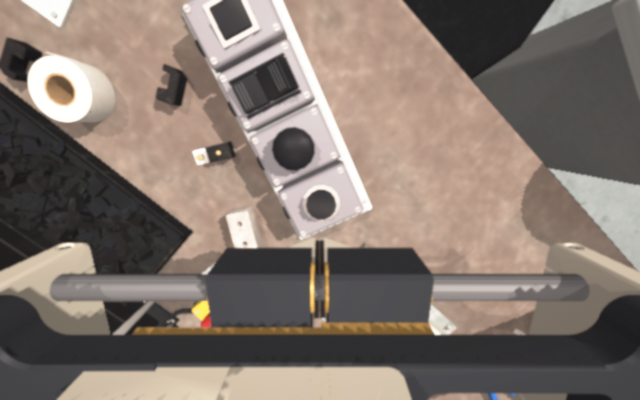

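```bash
python3 -c "
from workcell import bot;print(bot.finish_job())"
```

```text
the job is handed in; nothing more can be done
None
```

I pressed the three switches in order with the shut fingertips and handed the job in at about 10 s of the 42 s allowed. It was rocker over, then enable key home, then start button pressed home and released. Before pressing start I turned the gripper 65°, because in its first orientation its body would have come down on the tall red clamp handle beside the row.

**Last checks, by wrist camera depth after retracting:**

| Item | Measured height (mm) | Expected (mm) | Reading |
|---|---|---|---|
| Rocker far half | 54 | 54 | level, so on |
| Rocker near half | about 64 (near outer end) | raised | on |
| Enable key top | 51.5 | 51 | home |
| Start button top | 58.6 | 58 | out again |
| Stop top | 70.1 | 70 | untouched |

- **Presses:** each one ended against its hard stop at 11 to 15 N. For start, the fingertips reached 51.1 mm, which is fully home.
- **Robot:** it was well clear above the row when I handed in.
- **Clips:** they look unmoved in the last wrist picture. A before/after comparison of the top view around them showed 30 pixels changed. I took this as the arm's shadow and did not follow it up.
- **Gauge block:** I checked it only by eye in the wrist picture and did not measure its shift. The fingers never came near it.

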